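# Divert the wooden balls to the other chute

### The arm

A 6-joint arm with a two-finger parallel gripper is mounted at the origin on the work surface. World frame = base frame: x ahead of the robot, y to its left, z up, the work surface at z = 0. Lengths are in m, angles in rad, forces in N, time in s.
With the tool pointing down it reaches from about 0.325 to 0.75 m from the base axis. Payload 7.6 kg.
Tool frame: the origin (TCP) lies midway between the tips of the shut fingers; the grasp point (between the pads) lies 19 mm behind it; z points along the fingers, y is the direction in which the jaws open and shut (so a half turn about z gives the same grasp; the last joint's range is limited). The gripper opens to 85 mm and grips with 20 to 120 N. Pads are 22 mm wide; open, the fingers measure 114 mm over their backs; the gripper's body (76 mm by 85 mm) begins 54 mm behind the grasp point. The pads swing forward as they close: fully open they stand 13 mm farther back than shut.
Start: joints at [-1.194, 0.052, 1.401, -0, 1.689, -0.07], TCP at [0.227, -0.473, 0.231] pointing down, gripper open.
Joint ranges: [-2.9, 2.9], [-0.91, 2.17], [0.12, 2.37], [-1.06, 4.2], [0.26, 2.73], [-2.93, 2.93]. Speed limits (rad/s): [2.57, 2.57, 3.01, 3.14, 3.14, 3.14].

### API

Orientations are given as a unit quaternion [w, x, y, z].
In Python, from workcell import robot gives the robot as it stands.
- The arm moves only by the tool step_arm, never from a script. Its argument "steps" is a list of rows, each an object with "grip": the opening, from -1 (shut) to 1 (fully open); "translation": the shift along the tool's x, y, z in cm, a list of three; "angular": the turn, a rotation vector about the tool's x, y, z in rad, a list of three. In form: [{"grip": grip, "translation": [tx, ty, tz], "angular": [wx, wy, wz]}, ...]. A call has exactly 8 rows; each row shifts and turns the commanded pose from where the row before left it, along the tool's axes as they then stand; what a row does not reach is not made up. A row lasts 1/8 s, in which the tool goes at most 62.5 mm and 10.7 degrees, less where a joint would pass 70% of its speed; a pose out of reach is approached as far as the arm can. A call is refused whole if a number of a shift passes 6.25 or a number of a turn 0.188, either way. A call with a gripper value outside its range is refused whole. The fingers move at their own pace and stop on an object; "squeeze" is the grip in N (left out, the last holds). Time passes only in rows, so rows that do not move let the fingers close, or fill a call up. It gives the time, the measured TCP pose, the force and the opening at its end, in the units of the state.
- robot.get_obs(): the state, without advancing time (a new reading comes with each control period).
- robot.grab_frame(name): name is "side" or "top" or "wrist"; returns a dict with "frame" (480x640x3 uint8, blue, green, red), "range_z" (480x640 float32, m along the optical axis (not along the pixel's ray), 0 where there is no reading), "mtx" (3x3 intrinsics, pixels), "R" (3x3) and "t" (3): a world point X has camera coordinates R X + t; the wrist camera has in their place "mount" (4x4, takes a point from camera to tool coordinates, whose origin is the TCP and whose axes are the flange's). Camera axes: x right, y down, z forward; pixel columns grow to the right and rows downward; lengths in m; the calibration is good to about 2 mm. A picture is of the moment at which its call begins: read the wrist's pose just before it.
- robot.close_job(): hands the job in, once; it reports no verdict.
The state is a dict: "time": time; "joint_pos": joint angles; "joint_vel": joint speeds; "effort": joint torques, N m; "eef_pos": TCP position; "tcp_rot": TCP orientation; "wrist_force": force on the tool from outside, world axes, zero at the start; "torque": the same for the moment, N m; "grip_width": finger opening in m.
Only numpy, scipy, OpenCV 4.12 (cv2) and the standard library are available. Lean on these libraries where they do the work, as an engineer would, in place of code of your own. Each camera call takes 0.05 s, during which the arm holds its last target.

### The job

The seesaw gate of the wooden ball feeder is tipped to the robot's left: press down its raised right pad to rock it fully over to the right, and only then push the sliding stop fully aside by its upright tab, so that all three waiting balls roll down the right chute and come to rest in the right tray. Leave the gate tipped right and the stop open. Never touch or lift the balls, let none go down the left chute, and leave the clamp, crank, glue bottle and sanding block where they are.

Things in the scene. Friction and masses are not known exactly. Their poses are not given: they have to be found in the camera images.
- feeder: fixed wooden ball feeder; origin on the bench under the middle of the seesaw gate. Its x axis points away from the robot, up the feed lane; y to the robot's left; z up. Base boards 12 mm high: x -85 to 75 mm with y to 315 mm either side, and a tail to x = 220 mm. Chutes (80 mm wide, tops under 125 mm) lead from the gate's ends into open trays at left and right.
- tray_right (a point): middle of the floor of the right tray (110 mm along y by 108 mm along x inside, floor 16 mm above the bench, walls up to 82 mm); the left tray is its mirror image at feeder +y
- lane_mouth (a point): middle of the floor edge at the feed lane's lower end, above the gate's middle; the lane (54 mm wide over its walls, 26 mm walls) rises from here 185 mm along feeder +x at 4 degrees; top of its walls 188 mm above the bench here, 191 mm at the stop, 201 mm at the far end
- guard (a point): middle of the top edge of the fixed guard board on the robot's side of the gate: 10 mm thick, 100 mm along y, top 200 mm above the bench, on an upright post 34 mm wide that reaches 27 mm nearer the robot
- gate (a joint): angle of the seesaw gate, a trough 240 mm long (feeder y), 68 mm wide, pivoting about feeder x 135 mm above the feeder's origin. 0 = level; +0.32 rad = fully tipped left (left end down, stop); -0.32 rad = fully tipped right. It starts tipped left, between +0.22 and +0.32. Friction holds it where it is left; pressing a pad over takes about 1 N.
- pad_right (a point): centre of the top face of the right press pad of the gate, a wooden ear 46 mm (x) by 44 mm (y), 12 mm thick, on the trough's robot side. In the gate's own frame 60 mm to -x, 100 mm to -y and 38 mm above the pivot; swings with the gate: 203 mm above the bench at gate +0.32, 140 mm at -0.32 (and there 24 mm further to -y). Free space under it.
- pad_left (a point): centre of the top face of the left press pad, the same ear 100 mm to +y; it is down at the start.
- stop (a joint): slide of the aluminium stop blade across the lane, 0 (starts 0 to 0.006 m, lane closed) to 0.060 m (end stop, fully open), growing towards feeder +y. Balls can pass from about 0.041 m. Friction about 1.2 N; stays where it is left.
- stop_tab (a point): centre of the right-hand (-y) face of the stop's upright tab, the face to push towards feeder +y. Tab: 34 mm along x, 8 mm thick along y, its top 22 mm above this point and its free lower edge 20 mm below it (213 to 255 mm above the bench); it moves with the stop. At stop = 0 this point is at feeder x = 62, y = -45, z = 233 mm.
- ball1: one of three plain turned wooden balls, 34 mm diameter, about 15 g, rolling easily; origin at its centre. At the start it waits in the sloping lane behind the sliding stop (ball1 nearest the stop).
- ball2: one of three plain turned wooden balls, 34 mm diameter, about 15 g, rolling easily; origin at its centre. At the start it waits in the sloping lane behind the sliding stop (ball1 nearest the stop).
- ball3: one of three plain turned wooden balls, 34 mm diameter, about 15 g, rolling easily; origin at its centre. At the start it waits in the sloping lane behind the sliding stop (ball1 nearest the stop).
- clamp: bystander: loose steel bar clamp lying before the feeder's left half, its bar along feeder y, 265 mm by 95 mm by 26 mm; origin on the bench under the bar's middle
- crank: bystander: loose wooden crank (bar 120 mm with a 100 mm dowel handle), 34 mm high, before the right tray; origin on the bench at the dowel's end
- glue: bystander: loose white glue bottle, 60 mm diameter, 150 mm tall, behind the right chute; origin under its centre
- sander: bystander: loose cork sanding block 110 by 60 by 40 mm behind the left chute; origin under its centre
Mind the look-alikes: they are no part of the job. What is shaped like the ball1 but green is not meant.

How it is judged:
On the way, in this order (a step that is already met when the one before it is completed fails the run):
1. the gate is rocked fully over to the right while the balls still wait (value of joint gate below -0.27 rad and x of each of ball1, ball2, ball3 in the frame of feeder above 0.06 m), for 0.2 s.
2. the stop is pushed aside (value of joint stop above 0.035 m), for 0.1 s.
3. all three balls are in the right tray (y of ball1 in the frame of feeder between -0.305 and -0.19 m and x of ball1 in the frame of feeder between -0.056 and 0.056 m and z of each of ball1, ball2, ball3 in the frame of feeder below 0.055 m and y of ball2 in the frame of feeder between -0.305 and -0.19 m and x of ball2 in the frame of feeder between -0.056 and 0.056 m and y of ball3 in the frame of feeder between -0.305 and -0.19 m and x of ball3 in the frame of feeder between -0.056 and 0.056 m), for 0.2 s.
At the end, for the whole second after the job is handed in: The gate is tipped right (below -0.27 rad), the stop stands open (above 0.035 m), and all three balls lie at rest (under 0.03 m/s) on the right tray's floor (all of step 3 and value of joint gate below -0.27 rad and value of joint stop above 0.035 m and linear speed of each of ball1, ball2, ball3 below 0.03 m/s); the robot touches nothing.
It fails at once if a ball goes to the left chute (y of any of ball1, ball2, ball3 in the frame of feeder above 0.13 m).
It fails at once if a ball is touched by the robot (contact force between any of the fingers, the arm and ball1 above 0.3 N or contact force between any of the fingers, the arm and ball2 above 0.3 N or contact force between any of the fingers, the arm and ball3 above 0.3 N).
It fails at once if a ball is lifted (height (world z) of any of ball1, ball2, ball3 above 0.23 m).
It fails at once if a bystander is moved more than 25 mm or tipped (distance of any of clamp, crank, glue, sander from where it was at the start of the episode above 0.025 m or angle between glue's own z axis and vertical above 0.5 rad).
It also fails if it takes over 45 s, if anything falls off the work surface, if the arm or the gripper's body presses on something with over 40 N, if the wrist force passes 120 N, or if a joint passes its speed limit or range.

## Working session

There is one attempt and no reset: what is moved stays moved. The work goes in short steps, Python scripts to look and compute and a tool call to move; the robot and the scene stay as the last step left them, time stands still between calls to the robot, and variables do not carry over. Pictures are saved under pics/ and viewed, and the job is handed in when it is done.

Besides the shell and the picture viewer there is one more tool, called after "Call:" by a JSON object that holds its "op" and its "data". step_arm: Moves the arm, as the interface text tells. Its arguments: {"type":"object","properties":{"steps":{"type":"array","items":{"type":"object","properties":{"grip":{"type":"number"},"translation":{"type":"array","items":{"type":"number"}},"angular":{"type":"array","items":{"type":"number"}}}}},"squeeze":{"type":"number"}},"required":["steps"]}

```bash
mkdir -p pics; ls
python3 - <<'E'
from workcell import robot
import cv2,numpy as np
print(robot.get_obs())
for n in ["side","top","wrist"]:
    f=robot.grab_frame(n); cv2.imwrite(f"pics/{n}0.png",f["frame"]); np.savez(f"pics/{n}0.npz",**f)
    print(n,f["mtx"],f.get("R"),f.get("t"),f.get("mount"))
E
```

```text
pics
{'time': 0.0, 'joint_pos': array([-1.19430876e+00,  5.28546446e-02,  1.40173570e+00,  9.81419426e-06,
        1.68858720e+00, -7.03185708e-02]), 'joint_vel': array([ 0.00074579, -0.001687  , -0.00085768, -0.00025645, -0.00169413,
       -0.00089305]), 'effort': array([-7.51539501e-04, -3.81668150e+01, -3.60190845e+01,  2.89734419e-05,
        6.12533593e-03, -1.45869929e-07]), 'eef_pos': array([ 0.22674983, -0.47317542,  0.23045752]), 'tcp_rot': array([-7.83923315e-04,  9.75148716e-01,  2.21549889e-01, -1.16021607e-04]), 'wrist_force': array([-0.1181143 , -0.70994876, -0.34972054]), 'torque': array([ 0.01920938, -0.00291146,  0.02832513]), 'grip_width': 0.08519180857135383}
side [[525.42851976   0.         314.19109401]
 [  0.         525.42851976 235.20098205]
 [  0.           0.           1.        ]] [[-0.93817972 -0.34614105  0.00227958]
 [-0.26105411  0.70320501 -0.66132705]
 [ 0.22730942 -0.62103871 -0.75009422]] [0.49598229 0.24544697 0.9818025 ] None
top [[564.15916939   0.         321.36164807]
 [  0.         564.15916939 237.13544418]
 [  0.           0.           1.        ]] [[-0.00156134 -0.99986988 -0.01605541]
 [-0.9850503   0.00430351 -0.17221319]
 [ 0.17225988  0.0155465  -0.98492885]] [0.00893514 0.54345044 1.0477253 ] None
wrist [[429.84342422   0.         319.90841618]
 [  0.         429.84342422 240.52912118]
 [  0.           0.           1.        ]] None None [[ 2.50861662e-04 -9.50587855e-01 -3.10455580e-01  7.99041175e-02]
 [ 9.99999694e-01  8.32921556e-06  7.82540077e-04  4.98492950e-04]
 [-7.41287241e-04 -3.10455682e-01  9.50587566e-01 -1.42431264e-01]
 [ 0.00000000e+00  0.00000000e+00  0.00000000e+00  1.00000000e+00]]
```

View pics/side0.png

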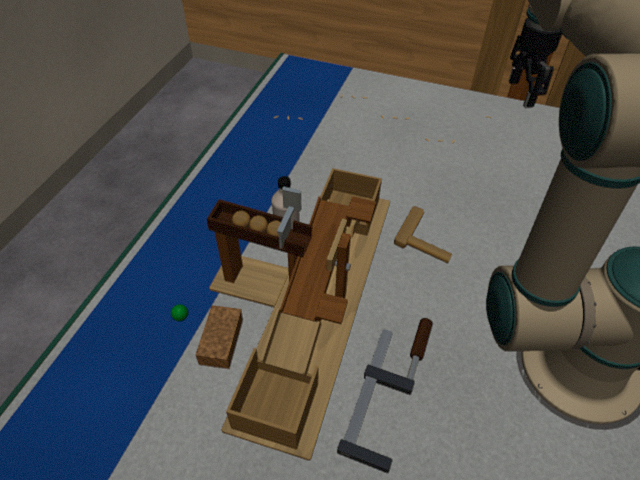

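View pics/top0.png

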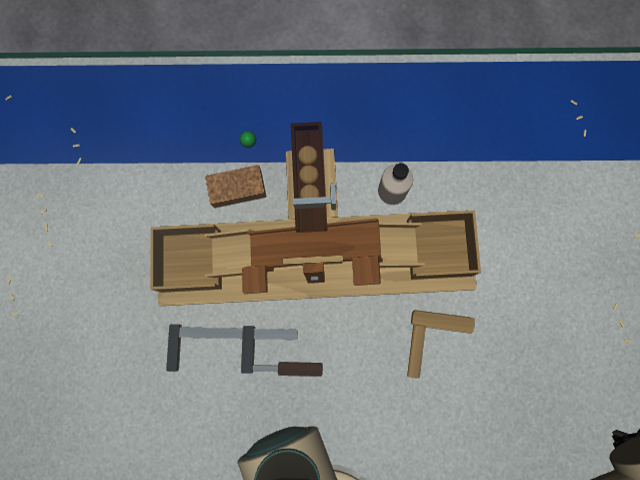

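```bash
cat > h.py <<'E'
import numpy as np,cv2
def load(n): return dict(np.load(f"pics/{n}.npz",allow_pickle=True))
def px(f,u,v,w=1):
    z=f["range_z"][v-w:v+w+1,u-w:u+w+1]; z=np.median(z[z>0])
    c=np.linalg.inv(f["mtx"])@[u,v,1]*z
    return f["R"].T@(c-f["t"])
def proj(f,X):
    c=f["R"]@np.array(X)+f["t"]; p=f["mtx"]@c; return p[:2]/p[2]
E
python3 - <<'E'
from h import *
t=load("top0");s=load("side0")
cv2.imwrite("pics/topc.png",cv2.resize(t["frame"][115:310,140:490],None,fx=2.28,fy=2.28,interpolation=cv2.INTER_CUBIC))
cv2.imwrite("pics/sidec.png",cv2.resize(s["frame"][160:340,190:410],None,fx=3.3,fy=3.3,interpolation=cv2.INTER_CUBIC))
E
```

```text
(no output)
```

View pics/topc.png

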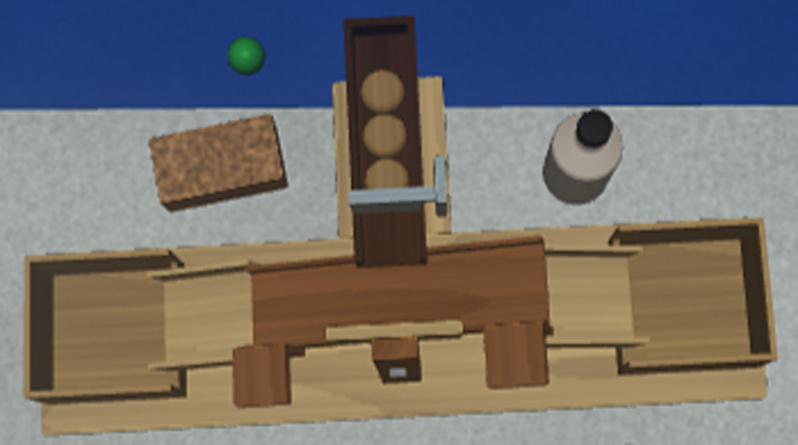

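View pics/sidec.png

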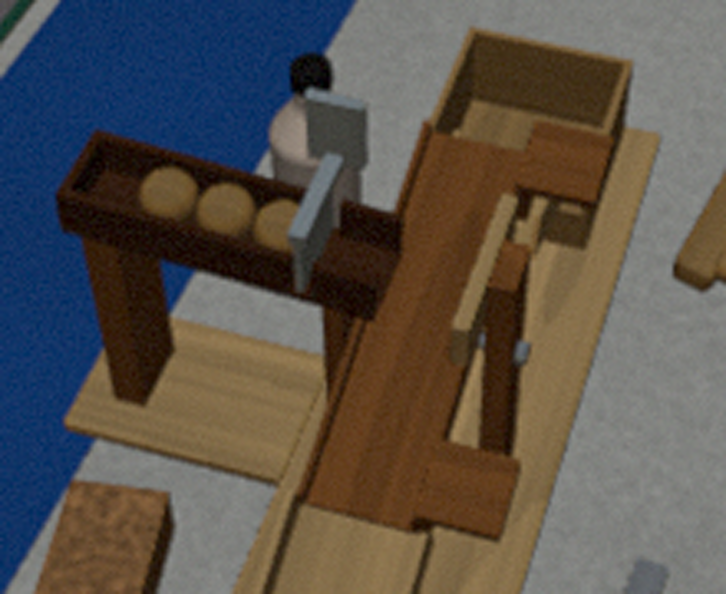

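Run:
```python
from h import *
np.set_printoptions(precision=4,suppress=True)
t=load("top0");s=load("side0")
def tc(u,v): return 140+u/2.28,115+v/2.28
def onz(f,u,v,z):
    d=f["R"].T@np.linalg.inv(f["mtx"])@[u,v,1]; c=-f["R"].T@f["t"]; return c+d*(z-c[2])/d[2]
print("cams",-s["R"].T@s["t"],-t["R"].T@t["t"])
L=onz(t,*tc(43,433),0.0);R=onz(t,*tc(767,398),0.0);L2=onz(t,*tc(43,433),.012);R2=onz(t,*tc(767,398),.012)
print(L,R,np.linalg.norm(L-R),np.linalg.norm(L2-R2))
ex=None
ey=(L2-R2)/np.linalg.norm(L2-R2); yaw=np.arctan2(-ey[0],ey[1]); ex=np.array([np.cos(yaw),np.sin(yaw),0]);
o=(L2+R2)/2+.085*ex; o[2]=0
print("yaw",yaw,"origin",o)
def F(x,y,z): return o+ex*x+np.array([-ex[1],ex[0],0])*y+[0,0,z]
def inF(p):
    d=p-o; return np.array([d@ex, d@[-ex[1],ex[0],0],d[2]])
for nm,(u,v) in dict(pr=(366,270),pl=(255,279),lane=(310,220),guard=(313,260),blade=(314,201),b1=(308,193),b2=(307,174),b3=(307,155),trayR=(447,245),chR=(399,245)).items():
    p=px(t,u,v); print(nm,p,inF(p))
for nm,(u,v) in dict(tab=(292,199),pr=(362,208),pl=(331,307)).items():
    p=px(s,u,v); print("side",nm,p,inF(p))
for nm,P in dict(tabtop=F(.062,-.041,.255),padR=F(-.06,-.083,.2),lanemouth=F(0,0,.188),stopcentre=F(.062,-.045,.233)).items():
    print(nm,P,proj(t,P),proj(s,P))
for nm,(u,v) in dict(crank=(443,322),glue=(396,182)).items(): print(nm,inF(px(t,u,v)))
np.savez("pose.npz",o=o,yaw=yaw)
```

```text
cams [0.3062 0.6088 0.8976] [ 0.3549 -0.0097  1.1257]
[0.416  0.3322 0.    ] [ 0.4448 -0.2995  0.    ] 0.6324108938609654 0.6256691787710001
yaw 0.045496763287420194 origin [0.5145 0.02   0.    ]
pr [ 0.4615 -0.0686  0.1994] [-0.0569 -0.086   0.1994]
pl [0.4528 0.1219 0.1443] [-0.057   0.1046  0.1443]
lane [0.5536 0.0252 0.1632] [0.0393 0.0035 0.1632]
guard [0.4786 0.0188 0.1989] [-0.0359  0.0005  0.1989]
blade [0.5749 0.0168 0.2152] [ 0.0602 -0.0059  0.2152]
b1 [0.5928 0.0274 0.199 ] [0.0786 0.0039 0.199 ]
b2 [0.6254 0.0291 0.2014] [0.1112 0.0041 0.2014]
b3 [0.6581 0.0291 0.2042] [0.1438 0.0026 0.2042]
trayR [ 0.532  -0.2416  0.016 ] [ 0.0056 -0.2621  0.016 ]
chR [ 0.5239 -0.14    0.0689] [ 0.0022 -0.1602  0.0689]
side tab [ 0.5742 -0.0071  0.235 ] [ 0.0584 -0.0297  0.235 ]
side pr [ 0.4581 -0.0643  0.1985] [-0.0602 -0.0816  0.1985]
side pl [0.4511 0.1284 0.1444] [-0.0584  0.1112  0.1444]
tabtop [ 0.5783 -0.0182  0.255 ] [335.2884 192.9397] [291.8509 186.2538]
padR [ 0.4583 -0.0657  0.2   ] [364.3026 271.9163] [362.1663 206.8756]
lanemouth [0.5145 0.02   0.188 ] [312.5619 239.7235] [317.9828 235.6694]
stopcentre [ 0.5785 -0.0222  0.233 ] [337.6336 196.1907] [292.9385 193.6826]
crank [-0.1449 -0.2398  0.0244]
glue [ 0.112  -0.1566  0.1182]
```

Call:
{"op": "step_arm", "data": {"steps": [{"grip": -1,"translation": [0,0,-2],"angular": [0,0,0.134]},{"grip": -1,"translation": [0,0,-2],"angular": [0,0,0.134]},{"grip": -1,"translation": [0,0,-2],"angular": [0,0,0.134]},{"grip": -1,"translation": [2.5,-3.9,0],"angular": [0,0,0]},{"grip": -1,"translation": [2.5,-3.9,0],"angular": [0,0,0]},{"grip": -1,"translation": [2.5,-3.9,0],"angular": [0,0,0]},{"grip": -1,"translation": [2.5,-3.9,0],"angular": [0,0,0]},{"grip": -1,"translation": [2.5,-3.9,0],"angular": [0,0,0]}]}}

```text
time: 1.15
eef_pos: [0.3435, -0.2717, 0.2911]
tcp_rot: [-0.0, 1.0, 0.022, -0.0]
wrist_force: [0.9, -0.7, 0.2]
grip_width: 0.0004
```

Call:
{"op": "step_arm", "data": {"steps": [{"grip": -1,"translation": [2.5,-3.8,0],"angular": [0,0,0]},{"grip": -1,"translation": [2.5,-3.8,0],"angular": [0,0,0]},{"grip": -1,"translation": [2.5,-3.8,0],"angular": [0,0,0]},{"grip": -1,"translation": [2.5,-3.8,0],"angular": [0,0,0]},{"grip": -1,"translation": [2.4,-3.8,0],"angular": [0,0,0]},{"grip": -1,"translation": [0,0,3],"angular": [0,0,0]},{"grip": -1,"translation": [0,0,2],"angular": [0,0,0]},{"grip": -1,"translation": [0,0,0],"angular": [0,0,0]}]}}

```text
time: 2.15
eef_pos: [0.4576, -0.0774, 0.2396]
tcp_rot: [-0.0, 1.0, 0.022, -0.002]
wrist_force: [-0.4, 0.1, 0.1]
grip_width: 0.0
```

Run:
```python
from workcell import robot
import cv2,numpy as np
o=robot.get_obs();print(o["eef_pos"],o["wrist_force"])
for n in ["side","wrist"]:
    f=robot.grab_frame(n); cv2.imwrite(f"pics/{n}1.png",f["frame"])
    if n=="side": cv2.imwrite("pics/side1c.png",cv2.resize(f["frame"][140:340,210:430],None,fx=3,fy=3,interpolation=cv2.INTER_CUBIC))
```

```text
[ 0.45762907 -0.07741102  0.23958132] [-0.36083804  0.06972175  0.10954786]
```

View pics/side1c.png

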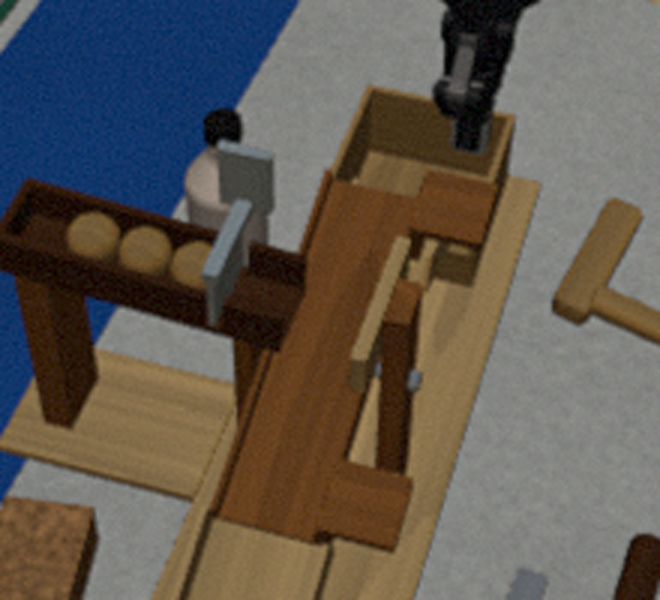

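View pics/wrist1.png

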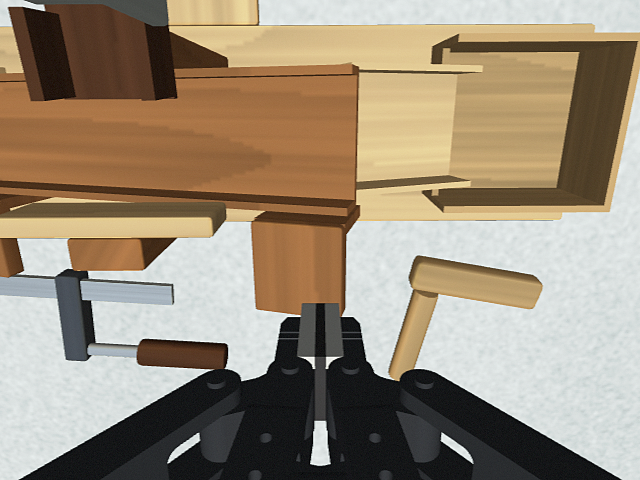

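Call:
{"op": "step_arm", "data": {"steps": [{"grip": -1,"translation": [0,-0.2,2.0],"angular": [0,0,0]},{"grip": -1,"translation": [0,0,1.2],"angular": [0,0,0]},{"grip": -1,"translation": [0,0,1],"angular": [0,0,0]},{"grip": -1,"translation": [0,0,1],"angular": [0,0,0]},{"grip": -1,"translation": [0,0,1],"angular": [0,0,0]},{"grip": -1,"translation": [0,0,0.8],"angular": [0,0,0]},{"grip": -1,"translation": [0,0,0.8],"angular": [0,0,0]},{"grip": -1,"translation": [0,0,0.6],"angular": [0,0,0]}]}}

```text
time: 3.25
eef_pos: [0.4583, -0.0758, 0.1568]
tcp_rot: [0.0, 1.0, 0.022, -0.0]
wrist_force: [-0.3, -2.1, 1.8]
grip_width: -0.0002
```

```bash
cat > snap.py <<'E'
from workcell import robot
import cv2,numpy as np,sys
o=robot.get_obs();print(o["time"],o["eef_pos"],o["wrist_force"])
k=sys.argv[1]
f=robot.grab_frame("side"); np.savez(f"pics/side{k}.npz",**f)
cv2.imwrite(f"pics/side{k}c.png",cv2.resize(f["frame"][140:340,210:430],None,fx=3,fy=3,interpolation=cv2.INTER_CUBIC))
E
python3 snap.py 2
```

```text
3.25 [ 0.45827862 -0.07580225  0.15683299] [-0.33620317 -2.09278133  1.80186046]
```

View pics/side2c.png

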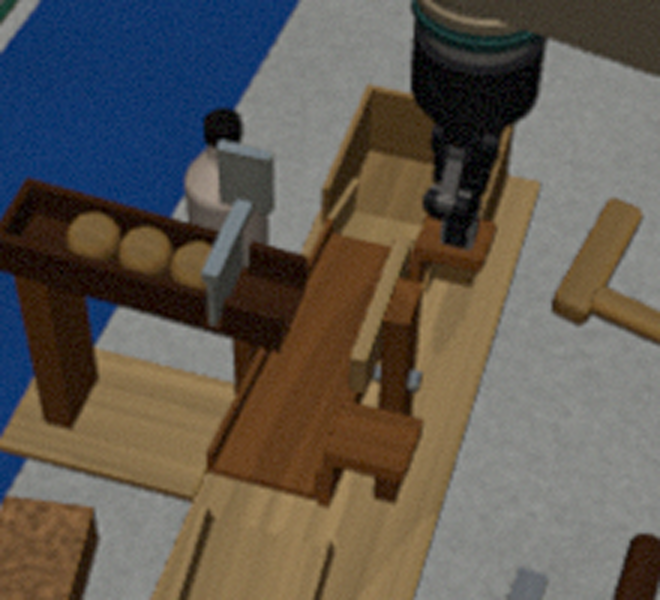

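The gate is now past level and rocking right, the pad is under the fingertip, and the balls are still waiting. I'll press on until it meets the end stop.

Call:
{"op": "step_arm", "data": {"steps": [{"grip": -1,"translation": [0,0.2,0.4],"angular": [0,0,0]},{"grip": -1,"translation": [0,0.1,0.3],"angular": [0,0,0]},{"grip": -1,"translation": [0,0,0.3],"angular": [0,0,0]},{"grip": -1,"translation": [0,0,0.2],"angular": [0,0,0]},{"grip": -1,"translation": [0,0,0.1],"angular": [0,0,0]},{"grip": -1,"translation": [0,0,0],"angular": [0,0,0]},{"grip": -1,"translation": [0,0,0],"angular": [0,0,0]},{"grip": -1,"translation": [0,0,0],"angular": [0,0,0]}]}}

```text
time: 4.3
eef_pos: [0.4584, -0.0787, 0.1443]
tcp_rot: [0.0, 1.0, 0.022, -0.0]
wrist_force: [0.2, -1.4, 1.0]
grip_width: 0.0001
```

Call:
{"op": "step_arm", "data": {"steps": [{"grip": -1,"translation": [0,0,0.1],"angular": [0,0,0]},{"grip": -1,"translation": [0,0,0.1],"angular": [0,0,0]},{"grip": -1,"translation": [0,0,0.1],"angular": [0,0,0]},{"grip": -1,"translation": [0,0,0],"angular": [0,0,0]},{"grip": -1,"translation": [0,0,0],"angular": [0,0,0]},{"grip": -1,"translation": [0,0,0],"angular": [0,0,0]},{"grip": -1,"translation": [0,0,0],"angular": [0,0,0]},{"grip": -1,"translation": [0,0,0],"angular": [0,0,0]}]}}

```text
time: 5.3
eef_pos: [0.4587, -0.0787, 0.1437]
tcp_rot: [0.0, 1.0, 0.022, 0.001]
wrist_force: [-7.5, 1.0, 15.0]
grip_width: 0.0001
```

```bash
python3 snap.py 3
python3 - <<'E'
from h import *
s=load("side3");p=np.load("pose.npz");o=p["o"]+[0,.002,0];y=float(p["yaw"])
R=np.array([[np.cos(y),-np.sin(y),0],[np.sin(y),np.cos(y),0],[0,0,1]])
for a in (-.32,-.27,-.2):
    # gate frame -> feeder, right end down for negative => rot about -x ... y=100,z=38
    out=[]
    for Y in (.078,.122):
      for X in (-.037,-.083):
        yy=Y*np.cos(a)-.038*-np.sin(-a)*1; 
        yy=Y*np.cos(-a)+.038*np.sin(a) ; zz=.135+.038*np.cos(a)-Y*np.sin(a)
        out.append(np.round((proj(s,o+R@[X,yy,zz])-[210,140])*3).tolist())
    print(a,zz,out)
E
```

```text
5.3 [ 0.45870505 -0.07872383  0.14371137] [-7.45983712  1.00206352 14.96178065]
-0.32 0.20944806628229912 [[352.0, 374.0], [431.0, 394.0], [331.0, 416.0], [413.0, 437.0]]
-0.27 0.20416452933794124 [[351.0, 381.0], [430.0, 401.0], [329.0, 427.0], [411.0, 448.0]]
-0.2 0.19648018831496467 [[349.0, 392.0], [427.0, 411.0], [326.0, 442.0], [408.0, 463.0]]
```

View pics/side3c.png

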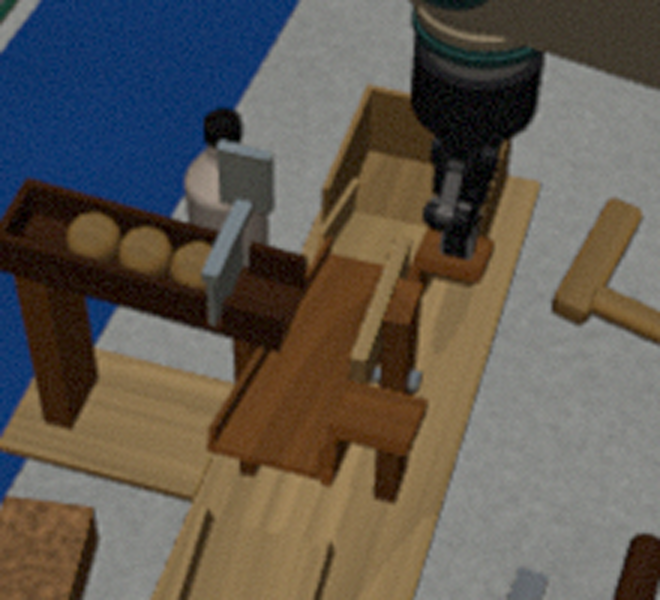

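Run:
```python
from h import *
from workcell import robot
p=np.load("pose.npz");o=p["o"]+[0,.002,0];y=float(p["yaw"])
R=np.array([[np.cos(y),-np.sin(y),0],[np.sin(y),np.cos(y),0],[0,0,1]])
f=robot.grab_frame("top"); np.savez("pics/top3.npz",**f); f=load("top3");s=load("side3")
for nm,g,(x0,x1,y0,y1) in (("side",s,(-.078,-.045,.065,.1)),("top",f,(-.078,-.045,.065,.1)),("side trough",s,(-.02,.0,.06,.1)),("top trough",f,(-.02,.0,.06,.1)),("top0 pad r",load("top0"),(-.078,-.045,-.1,-.065)),("top0 pad l",load("top0"),(-.078,-.045,.09,.12))):
    v,u=np.mgrid[:480,:640]; z=g["range_z"]
    c=np.linalg.inv(g["mtx"])@np.vstack([u.ravel(),v.ravel(),np.ones(u.size)])*z.ravel()
    P=R.T@(g["R"].T@(c-g["t"][:,None])-o[:,None])
    m=(z.ravel()>0)&(P[0]>x0)&(P[0]<x1)&(P[1]>y0)&(P[1]<y1)&(P[2]>.1)&(P[2]<.23)
    Q=P[:,m]; A=np.c_[Q[0],Q[1],np.ones(m.sum())]; k=np.linalg.lstsq(A,Q[2],rcond=None)[0]
    r=np.abs(A@k-Q[2])<.003; k=np.linalg.lstsq(A[r],Q[2][r],rcond=None)[0]
    print(nm,m.sum(),r.sum(),"slope y",np.arctan(k[1]),"slope x",k[0],"z",Q[2][r].mean(),"x,y",Q[:2,r].mean(1))
```

```text
side 245 245 slope y 0.32274282207044647 slope x -0.0012938831420147095 z 0.20134219464504866 x,y [-0.06173196  0.08359167]
top 437 396 slope y 0.31695848913662683 slope x 0.009441614160547576 z 0.2025589982106973 x,y [-0.06107805  0.0827692 ]
side trough 160 160 slope y 0.3219824291683997 slope x -0.009628943966485174 z 0.16022418618447382 x,y [-0.01001916  0.08038388]
top trough 270 245 slope y 0.3226725616162498 slope x -0.04382808609620846 z 0.16174580557820656 x,y [-0.00985481  0.0808236 ]
top0 pad r 416 382 slope y -0.2709662827905775 slope x 0.00473153370614874 z 0.19726486922244862 x,y [-0.06153776 -0.08311964]
top0 pad l 310 286 slope y -0.25923668001797134 slope x 0.022196879405898092 z 0.1451788704729454 x,y [-0.06169767  0.10492004]
```

Run:
```python
from h import *
p=np.load("pose.npz");o=p["o"]+[0,.002,0];y=float(p["yaw"])
R=np.array([[np.cos(y),-np.sin(y),0],[np.sin(y),np.cos(y),0],[0,0,1]])
for nm in ("top0","side0"):
    g=load(nm)
    v,u=np.mgrid[:480,:640]; z=g["range_z"]
    c=np.linalg.inv(g["mtx"])@np.vstack([u.ravel(),v.ravel(),np.ones(u.size)])*z.ravel()
    P=R.T@(g["R"].T@(c-g["t"][:,None])-o[:,None])
    m=(z.ravel()>0)&(P[0]>.02)&(P[0]<.1)&(P[1]>-.08)&(P[1]<.1)&(P[2]>.222)&(P[2]<.27)
    Q=P[:,m]; print(nm,m.sum(),np.percentile(Q,[3,50,97],axis=1).round(4).tolist())
for x in ([.062,-.08,0],[.062,.02,0]): print(o+R@x)
```

```text
top0 125 [[0.0444, -0.0427, 0.2312], [0.0589, -0.0387, 0.2539], [0.0762, -0.0351, 0.257]]
side0 287 [[0.0437, -0.0379, 0.2231], [0.0596, -0.0322, 0.2425], [0.0752, -0.03, 0.2554]]
[ 0.58006097 -0.05514005  0.        ]
[0.57551286 0.04475647 0.        ]
```

Call:
{"op": "step_arm", "data": {"steps": [{"grip": -1,"translation": [0,0,-1],"angular": [0,0,0]},{"grip": -1,"translation": [0,0,-3],"angular": [0,0,0]},{"grip": -1,"translation": [0,0,-5],"angular": [0,0,0]},{"grip": -1,"translation": [0,0,-5],"angular": [0,0,0]},{"grip": -1,"translation": [0,0,-2],"angular": [0,0,0]},{"grip": -1,"translation": [0,0,0],"angular": [0,0,0]},{"grip": -1,"translation": [0,0,0],"angular": [0,0,0]},{"grip": -1,"translation": [0,0,0],"angular": [0,0,0]}]}}

```text
time: 6.4
eef_pos: [0.4581, -0.0786, 0.2997]
tcp_rot: [-0.0, 1.0, 0.022, -0.001]
wrist_force: [-0.3, 0.8, 0.3]
grip_width: 0.0003
```

Call:
{"op": "step_arm", "data": {"steps": [{"grip": -1,"translation": [4,-0.4,0],"angular": [0,0,0]},{"grip": -1,"translation": [4,-0.4,0],"angular": [0,0,0]},{"grip": -1,"translation": [4.1,-0.3,0],"angular": [0,0,0]},{"grip": -1,"translation": [0,0,2],"angular": [0,0,0]},{"grip": -1,"translation": [0,0,3],"angular": [0,0,0]},{"grip": -1,"translation": [0,0,1.8],"angular": [0,0,0]},{"grip": -1,"translation": [0,0,0],"angular": [0,0,0]},{"grip": -1,"translation": [0,0,0],"angular": [0,0,0]}]}}

```text
time: 7.4
eef_pos: [0.5791, -0.0624, 0.2347]
tcp_rot: [0.0, 1.0, 0.022, 0.001]
wrist_force: [-0.0, 0.4, -0.0]
grip_width: 0.0
```

```bash
python3 snap.py 4
```

```text
7.4 [ 0.57912082 -0.06238085  0.23466285] [-0.01146439  0.40434941 -0.02931675]
```

View pics/side4c.png

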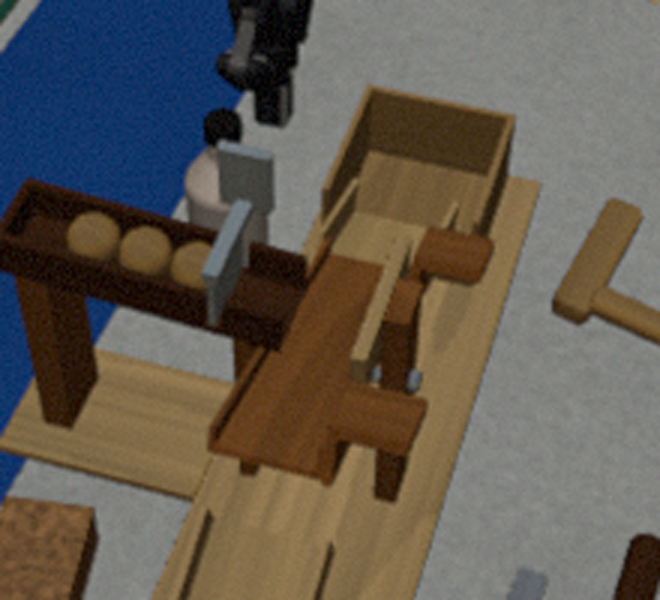

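Call:
{"op": "step_arm", "data": {"steps": [{"grip": -1,"translation": [0,-1.5,0],"angular": [0,0,0]},{"grip": -1,"translation": [0,-1.3,0],"angular": [0,0,0]},{"grip": -1,"translation": [0,-1.1,0],"angular": [0,0,0]},{"grip": -1,"translation": [0,-1,0],"angular": [0,0,0]},{"grip": -1,"translation": [0,-1,0],"angular": [0,0,0]},{"grip": -1,"translation": [0,-1,0],"angular": [0,0,0]},{"grip": -1,"translation": [0,-1,0],"angular": [0,0,0]},{"grip": -1,"translation": [0,-0.8,0],"angular": [0,0,0]}]}}

```text
time: 8.45
eef_pos: [0.5748, 0.0252, 0.2333]
tcp_rot: [0.0, 1.0, 0.022, -0.0]
wrist_force: [-1.1, -0.8, 0.1]
grip_width: -0.0001
```

```bash
python3 snap.py 5
```

```text
8.45 [0.57483131 0.02524476 0.23325742] [-1.10004786 -0.78121132  0.06286301]
```

View pics/side5c.png

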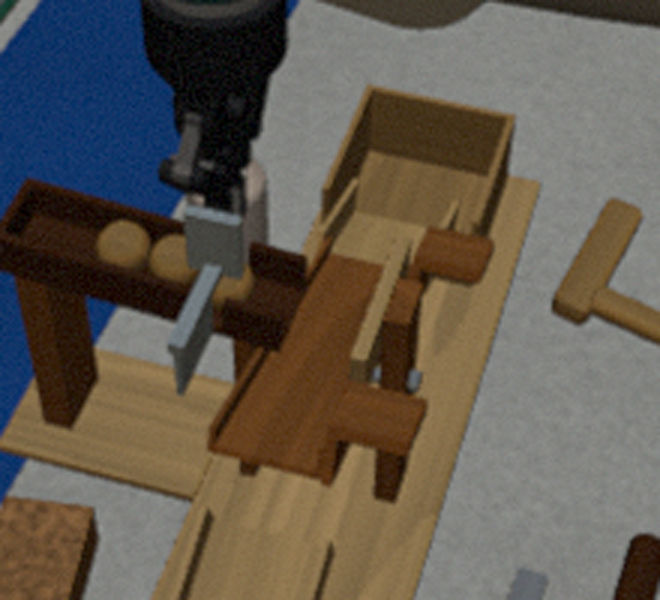

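The balls are rolling. I'll push the last few millimetres to the end stop and then wait.

Call:
{"op": "step_arm", "data": {"steps": [{"grip": -1,"translation": [0,-0.3,0],"angular": [0,0,0]},{"grip": -1,"translation": [0,-0.2,0],"angular": [0,0,0]},{"grip": -1,"translation": [0,-0.1,0],"angular": [0,0,0]},{"grip": -1,"translation": [0,0,0],"angular": [0,0,0]},{"grip": -1,"translation": [0,0,0],"angular": [0,0,0]},{"grip": -1,"translation": [0,0,0],"angular": [0,0,0]},{"grip": -1,"translation": [0,0,0],"angular": [0,0,0]},{"grip": -1,"translation": [0,0,0],"angular": [0,0,0]}]}}

```text
time: 9.5
eef_pos: [0.5747, 0.0278, 0.2333]
tcp_rot: [0.002, 1.0, 0.021, -0.0]
wrist_force: [-0.8, -11.4, 0.5]
grip_width: 0.0001
```

```bash
python3 snap.py 6
```

```text
9.5 [0.57470585 0.02781619 0.23327041] [ -0.76897707 -11.38926691   0.50877854]
```

View pics/side6c.png

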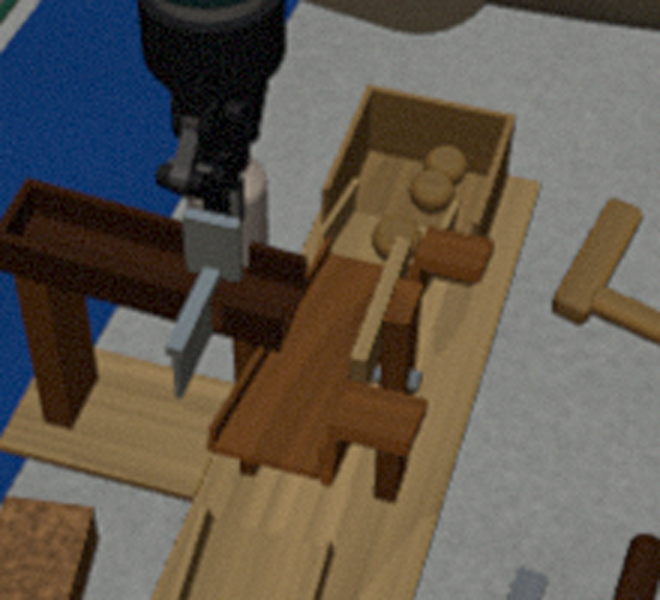

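Call:
{"op": "step_arm", "data": {"steps": [{"grip": -1,"translation": [0,1,0],"angular": [0,0,0]},{"grip": -1,"translation": [0,2,0],"angular": [0,0,0]},{"grip": -1,"translation": [0,2,-2],"angular": [0,0,0]},{"grip": -1,"translation": [0,0,-4],"angular": [0,0,0]},{"grip": -1,"translation": [-3,3,-2],"angular": [0,0,0]},{"grip": -1,"translation": [-4,3,0],"angular": [0,0,0]},{"grip": -1,"translation": [-4,3,0],"angular": [0,0,0]},{"grip": -1,"translation": [-4,3,0],"angular": [0,0,0]}]}}

```text
time: 10.55
eef_pos: [0.4309, -0.1473, 0.3133]
tcp_rot: [0.0, 1.0, 0.022, 0.0]
wrist_force: [1.4, -0.5, 1.1]
grip_width: -0.0002
```

Call:
{"op": "step_arm", "data": {"steps": [{"grip": -1,"translation": [-4,3,0],"angular": [0,0,0]},{"grip": -1,"translation": [0,0,0],"angular": [0,0,0]},{"grip": -1,"translation": [0,0,0],"angular": [0,0,0]},{"grip": -1,"translation": [0,0,0],"angular": [0,0,0]},{"grip": -1,"translation": [0,0,0],"angular": [0,0,0]},{"grip": -1,"translation": [0,0,0],"angular": [0,0,0]},{"grip": -1,"translation": [0,0,0],"angular": [0,0,0]},{"grip": -1,"translation": [0,0,0],"angular": [0,0,0]}]}}

```text
time: 11.55
eef_pos: [0.3938, -0.1776, 0.3133]
tcp_rot: [0.0, 1.0, 0.023, -0.0]
wrist_force: [-0.2, 0.4, -0.3]
grip_width: -0.0003
```

```bash
python3 snap.py 7;  python3 - <<'E'
from workcell import robot
import cv2,numpy as np
f=robot.grab_frame("top"); np.savez("pics/top7.npz",**f)
cv2.imwrite("pics/top7.png",f["frame"])
E
```

```text
11.55 [ 0.39383596 -0.17762005  0.31329197] [-0.20404306  0.39168742 -0.26848964]
```

View pics/side7c.png

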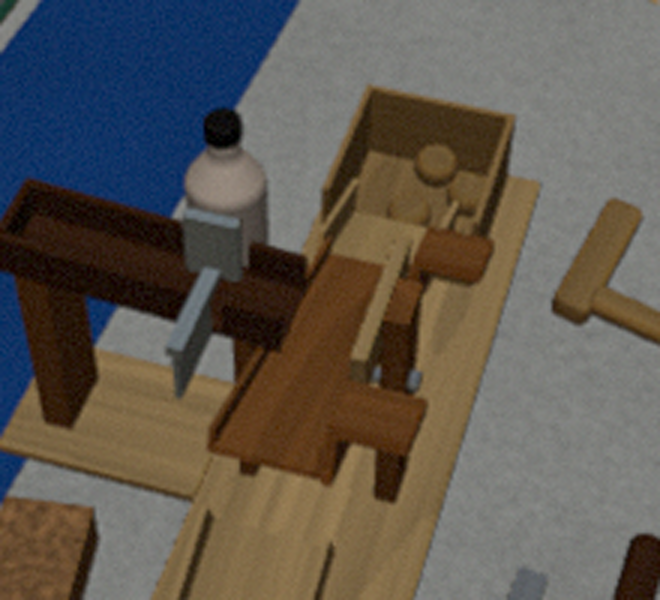

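View pics/top7.png

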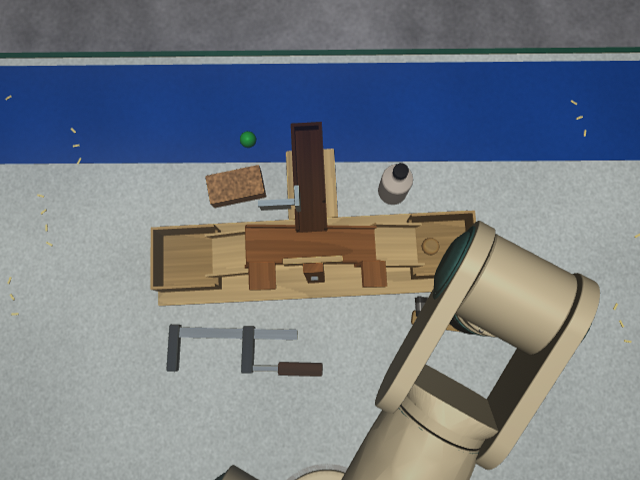

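Call:
{"op": "step_arm", "data": {"steps": [{"grip": -1,"translation": [-2.4,4.5,0],"angular": [0,0,0]},{"grip": -1,"translation": [-2.4,4.5,0],"angular": [0,0,0]},{"grip": -1,"translation": [-2.4,4.5,0],"angular": [0,0,0]},{"grip": -1,"translation": [-2.4,4.5,0],"angular": [0,0,0]},{"grip": -1,"translation": [-2.4,4.5,0],"angular": [0,0,0]},{"grip": -1,"translation": [-2.4,4.5,0],"angular": [0,0,0]},{"grip": -1,"translation": [0,0,0],"angular": [0,0,0]},{"grip": -1,"translation": [0,0,0],"angular": [0,0,0]}]}}

```text
time: 12.65
eef_pos: [0.2622, -0.4536, 0.3132]
tcp_rot: [-0.0, 1.0, 0.022, 0.0]
wrist_force: [-0.9, 0.4, 1.0]
grip_width: 0.0002
```

Call:
{"op": "step_arm", "data": {"steps": [{"grip": -1,"translation": [0,0,0]},{"grip": -1,"translation": [0,0,0]},{"grip": -1,"translation": [0,0,0]},{"grip": -1,"translation": [0,0,0]},{"grip": -1,"translation": [0,0,0]},{"grip": -1,"translation": [0,0,0]},{"grip": -1,"translation": [0,0,0]},{"grip": -1,"translation": [0,0,0]}]}}

```text
validation failed for argument at $.st...
```

Run:
```python
from workcell import robot
import cv2,numpy as np
f=robot.grab_frame("top"); np.savez("pics/top8.npz",**f)
cv2.imwrite("pics/top8.png",cv2.resize(f["frame"][190:310,140:490],None,fx=2.2,fy=2.2,interpolation=cv2.INTER_CUBIC))
for i in range(4): g=robot.grab_frame("side")
f2=robot.grab_frame("top"); np.savez("pics/top9.npz",**f2)
d=np.abs(f2["frame"].astype(int)-f["frame"])[200:290,400:490]; print("maxdiff",d.max())
```

```text
maxdiff 3
```

View pics/top8.png

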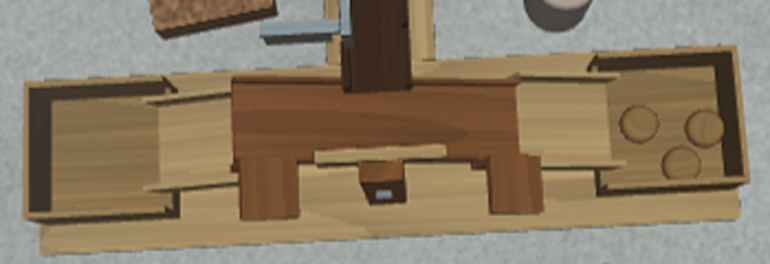

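Run:
```python
from h import *
p=np.load("pose.npz");o=p["o"]+[0,.002,0];y=float(p["yaw"])
R=np.array([[np.cos(y),-np.sin(y),0],[np.sin(y),np.cos(y),0],[0,0,1]])
a=load("top8")
for n in ("top8","top9"):
  g=load(n)
  for u,v in ((640,124),(704,128),(683,164)):
    print(n,(R.T@(px(g,round(140+u/2.2),round(190+v/2.2))-o)).round(4))
```

```text
top8 [-2.000e-04 -2.257e-01  5.100e-02]
top8 [-0.0064 -0.2816  0.0479]
top8 [-0.0385 -0.259   0.0504]
top9 [ 2.000e-04 -2.261e-01  4.880e-02]
top9 [-0.0067 -0.281   0.0504]
top9 [-0.0385 -0.2591  0.05  ]
```

Call:
{"op": "step_arm", "data": {"steps": [{"grip": -1,"translation": [0,0,0],"angular": [0,0,0]},{"grip": -1,"translation": [0,0,0],"angular": [0,0,0]},{"grip": -1,"translation": [0,0,0],"angular": [0,0,0]},{"grip": -1,"translation": [0,0,0],"angular": [0,0,0]},{"grip": -1,"translation": [0,0,0],"angular": [0,0,0]},{"grip": -1,"translation": [0,0,0],"angular": [0,0,0]},{"grip": -1,"translation": [0,0,0],"angular": [0,0,0]},{"grip": -1,"translation": [0,0,0],"angular": [0,0,0]}]}}

```text
time: 13.95
eef_pos: [0.262, -0.4539, 0.3133]
tcp_rot: [0.0, 1.0, 0.022, 0.0]
wrist_force: [-1.3, -0.3, 0.0]
grip_width: 0.0001
```

Run:
```python
from workcell import robot
import numpy as np,cv2
from h import load
f=robot.grab_frame("top"); np.savez("pics/top10.npz",**f); g=load("top8")
d=np.abs(f["frame"].astype(int)-g["frame"])[200:290,400:490]; print("maxdiff",d.max())
g=load("top0"); d=np.abs(f["frame"].astype(int)-g["frame"]).max(2)>25
v,u=np.nonzero(d[310:400,150:500]); print("front bystander diffs",len(v)); print("glue",d[155:205,375:420].sum(),"sander",d[160:210,200:252].sum())
```

```text
maxdiff 3
front bystander diffs 0
glue 0 sander 0
```

Everything is at rest: the ball tops read about 0.05 m, so all three lie on the tray floor well inside the limits. I'll hand it in.

```bash
python3 -c "
from workcell import robot
robot.close_job()"
```

```text
the job is handed in; nothing more can be done
```

The job is done and handed in at about 14 s, and my last checks showed all three balls at rest in the right tray. There is no verdict to report, as handing in gives none.

- **Gate:** I pressed the right pad down with the shut fingertips until the gate met its end stop. The depth images then put it at about −0.32 rad, with the balls still waiting. I did not re-measure it after the balls rolled, but the later pictures still show it tipped right.
- **Stop:** I pushed the tab towards +y until the force rose to 11 N at the end stop, then backed the arm clear. The pictures show the stop still open.
- **Balls:** The last views put them at feeder (x, y) = (0.000, −0.226), (−0.006, −0.281) and (−0.039, −0.259) m. Their tops are about 0.05 m high, which means they lie on the tray floor. Frames taken more than 1 s apart showed no motion.
- **Bystanders:** Comparing the top camera's first and last pictures showed no change at the clamp, crank, glue bottle or sanding block.
- **Disagreements:** My first feeder origin was about 2 mm off, checked against the lane, balls and stop tab; I corrected y and aimed for the tab where I measured it. One waiting call was refused because of its format; I repeated it correctly.

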